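Show the amber colour standard to the inspection camera

ROBOT

A 7-joint arm with a two-finger parallel gripper is mounted at the origin on the work surface. World frame = base frame: x ahead of the robot, y to its left, z up, the work surface at z = 0. Lengths are in m, angles in rad, forces in N, time in s.
With the tool pointing down it reaches from about 0.425 to 0.925 m from the base axis. Payload 6.8 kg.
Tool frame: the origin (TCP) lies on the centre line of the jaws, within the pads' length; the fingertips stand 14 mm ahead of it and the grasp point (between the pads) lies 5 mm behind it (bot.finger_overhang is the distance from the TCP to the fingertips, in m); z points along the fingers, y is the line along which they close (so a half turn about z gives the same grasp; the last joint's range is limited). The gripper opens to 85 mm and grips with 20 to 120 N. Pads are 22 mm wide; open, the fingers measure 114 mm over their backs; the gripper's body (76 mm by 85 mm) begins 54 mm behind the grasp point. The pads swing forward as they close: fully open they stand 13 mm farther back than shut.
Start: joints at [1.128, 0.477, 0.022, 1.555, -0.011, 1.109, -0.083], TCP at [0.222, -0.638, 0.245] pointing down, gripper open.
Joint ranges: [-2.96, 2.96], [-0.34, 2.1], [-1.41, 1.46], [0.24, 2.44], [-1.37, 4.51], [0.17, 1.92], [-2.96, 2.96]. Speed limits (rad/s): [2.39, 2.39, 3.14, 3.14, 3.14, 3.14, 3.14].

INTERFACE

Orientations are given as a unit quaternion [w, x, y, z].
In Python, from station import bot gives the robot as it stands.
- The arm moves only by the shell command python3 -m inch 'ROWS' [OPENING] [FORCE]. ROWS is JSON, a list of rows, each a list of 4 numbers: the shift along the tool's x, y, z in m, then the turn about the tool's z in degrees. A call has 1 to 12 rows; each row shifts and turns the commanded pose from where the row before left it, along the tool's axes as they then stand; what a row does not reach is not made up. A row lasts 1/10 s, in which the tool goes at most 50 mm and 8.59 degrees, less where a joint would pass 70% of its speed; a pose out of reach is approached as far as the arm can. A call is refused whole if a number of a shift passes 0.05 or a number of a turn 8.59, either way. A call with a gripper value outside its range is refused whole. OPENING is the finger opening in m, from 0 to 0.0854, set as the call begins (- or left out, the last holds). The fingers move at their own pace and stop on an object; FORCE is the grip in N (left out, the last holds). Time passes only in rows, so rows that do not move let the fingers close. It gives the time, the measured TCP pose, the force, the opening and the grip force at its end, in the units of the state.
- bot.get_obs(): the state, without advancing time (a new reading comes with each control period).
- bot.read_camera(name): name is "scene" or "top" or "wrist"; returns a dict with "color" (420x560x3 uint8, red, green, blue), "mtx" (3x3 intrinsics, pixels), "dist_coeffs" ([k1, k2, p1, p2, k3] as OpenCV has them; the pictures are not rectified), "world_from_camera" (4x4, takes a point from camera to world coordinates); the wrist camera has in their place "hand_eye" (4x4, takes a point from camera to tool coordinates, whose origin is the TCP and whose axes are the flange's). Camera axes: x right, y up, looking along -z (the intrinsics and any distortion apply to the point x, -y, -z); pixel columns grow to the right and rows downward; lengths in m; the calibration is good to about 2 mm. A picture is of the moment at which its call begins: read the wrist's pose just before it. There is no depth.
- bot.hand_in(): hands the job in; it is judged then, once.
The state is a dict: "t": time; "q": joint angles; "joint_vel": joint speeds; "joint_torque": joint torques, N m; "eef_pos": TCP position; "tool_rot": TCP orientation; "contact_force": force on the tool from outside, world axes, zero at the start; "torque": the same for the moment, N m; "gripper_width": opening from 0.0 (shut) to 1.0 (fully open); "grasp_force": force on a finger pad.
Only numpy, scipy, OpenCV 4.12 (cv2) and the standard library are available. Lean on these libraries where they do the work, as an engineer would, in place of code of your own. Each camera call takes 0.05 s, during which the arm holds its last target. There are 200 camera calls.

TASK

Wake the inspection camera by pressing the yellow key and then the blue key on the control box, each fully down and let up again, one at a time, leaving the red key alone. Then pull the amber glass colour standard (orange tab) out of the rack and hold it up in the air at the camera's focus point, tab upward, window centred and glass square to the downward-looking lens. Finish while holding it still there, touching neither camera nor rack with it; leave the other standards in the rack and everything else where it stands.

Things in the scene. Friction and masses are not known exactly. Their poses are not given: they have to be found in the camera images.
- yellow_key (a joint): travel in m of the yellow lamp key: 0 up, 0.006 fully down; a spring key, about 5 N to hold it fully down; springs back when let go
- blue_key (a joint): travel in m of the blue live-view key, same kind: 0 up, 0.006 fully down
- red_key (a joint): travel in m of the red key, same kind: 0 up; must not be pressed
- yellow_key_top (a point): centre of the top face of the round yellow key (24 mm across) on the grey control box (75 x 145 x 40 mm); pressed straight down; keys stand in a row along the box, 42 mm apart, yellow - blue - red; z is up
- blue_key_top (a point): centre of the top face of the round blue key, the middle one of the row
- red_key_top (a point): centre of the top face of the round red key, at the other end of the row
- rack: white slotted rack, fixed, 200 (x) x 96 (y) mm, 34 mm high; origin at the centre of its underside; three slots along its y axis, 65 mm apart along its x axis, each 10 mm wide, open upward, floor 8 mm above the table; each holds one upright colour standard, in any order
- amber_window (a point): centre of the glass window of the amber colour standard (the one with the orange tab and amber glass in a black frame). Frame 70 mm wide (its y axis), 75 mm high (its z axis, up to the tab), 8 mm thick (its x axis, the normal of the glass); this point is 37.5 mm above its lower edge. 75 to 155 g
- amber_tab (a point): centre of the orange grip tab on top of the amber standard: 26 mm wide (y), 36 mm high (z), 10 mm thick (x, between its two flat faces); 55.5 mm straight above the window's centre; same axes. To be gripped across its thickness from above
- green_window (a point): window centre of the green glass standard (green tab), same shape as the amber one; stays in the rack
- clear_window (a point): window centre of the clear glass standard (white tab), same shape; stays in the rack
- station: fixed inspection-camera station: white base plate 320 x 130 x 12 mm, a post at its far end carrying the camera; origin on the table right below the focus point, where a red-and-white ring target is printed on the plate; its x axis points along the plate from the target to the post
- focus_point (a point): empty air 170 mm above the table, straight above the ring target, 90 mm in front of the lens. x points along the optical axis to the lens, 20 degrees up from level (the camera looks down 20 degrees); y is level; z points up, leaning 20 degrees away from the camera. White ring light 68 mm across at 102 mm along x; grey housing 64 x 64 mm from 130 to 220 mm
- oil_bottle_mid (a point): bystander: yellow bottle with a green cap, 64 mm across, 210 mm tall; this point is its centre, half-way up
- amber_jar_mid (a point): bystander: brown glass jar with a black lid, 72 mm across, 130 mm tall; this point is its centre, half-way up
- dropper_mid (a point): bystander: small white bottle with a red cap, 32 mm across, 70 mm tall; this point is its centre, half-way up
- weight_mid (a point): bystander: brass calibration weight, 32 mm across, 46 mm tall; this point is its centre, half-way up
- flask_mid (a point): bystander: conical glass flask, 84 mm across its foot, 125 mm tall; this point is its centre, half-way up
- amber: the amber standard itself; origin at the centre of its lower edge, axes as for its window

How it is judged:
On the way, in this order (a step that is already met when the one before it is completed fails the run):
1. the yellow key is pressed fully down (value of joint yellow_key above 0.0045 m and value of joint blue_key below 0.0015 m), for 0.05 s.
2. then, with the yellow key up again, the blue key is pressed fully down (value of joint blue_key above 0.0045 m and value of joint yellow_key below 0.0015 m), for 0.05 s.
3. then the amber standard is lifted clear of the rack in the fingers (height (world z) of amber_window above 0.095 m and contact force between amber and the fingers above 1 N), for 0.1 s.
At the end, for the whole second after the job is handed in: Fingers alone hold the amber standard still, tab up, window centre within 20 mm of the focus point, glass and upright axis each within 12 degrees of the focus axes x and z, clear of station and rack; keys up; other standards moved under 20 mm, bystanders under 30 mm (distance between amber_window and focus_point below 0.02 m and angle between the x axis of amber_window and the x axis of focus_point, either way round below 0.21 rad and angle between the z axis of amber_window and the z axis of focus_point, either way round below 0.21 rad and angle between amber_window's own z axis and vertical below 0.8 rad and contact force between amber and the fingers above 1 N and contact force between amber and station below 0.2 N and contact force between amber and rack below 0.2 N and linear speed of amber below 0.02 m/s and angular speed of amber below 0.15 rad/s and value of joint each of yellow_key, blue_key, red_key below 0.0015 m and distance of each of green_window, clear_window from where it was at the start of the episode below 0.02 m and distance of each of oil_bottle_mid, amber_jar_mid, dropper_mid, weight_mid, flask_mid from where it was at the start of the episode below 0.03 m); the arm keeps its last pose, push and grip.
It fails at once if the red key is pressed (value of joint red_key above 0.003 m).
It fails at once if the yellow and blue keys are down together (value of joint each of yellow_key, blue_key above 0.003 m).
It fails at once if the green or the clear standard is moved over 20 mm or taken out of the rack (distance of any of green_window, clear_window from where it was at the start of the episode above 0.02 m).
It fails at once if a bystander is knocked or moved by over 30 mm (distance of any of oil_bottle_mid, amber_jar_mid, dropper_mid, weight_mid, flask_mid from where it was at the start of the episode above 0.03 m).
It also fails if it takes over 58 s, if anything falls off the work surface, if the arm or the gripper's body presses on something with over 40 N, if the wrist force passes 120 N, or if a joint passes its speed limit or range.

## Working session

There is one attempt and no reset: what is moved stays moved. The work goes in short steps, Python scripts to look and compute and a shell command to move; the robot and the scene stay as the last step left them, time stands still between calls to the robot, and variables do not carry over. Pictures are saved under pics/ and viewed, at most 10 in all, crops included, and the job is handed in when it is done.

```bash
ls; mkdir -p pics
python3 - <<'E'
from station import bot
import cv2
o=bot.get_obs();print(o['t'],o['eef_pos'],o['tool_rot'],o['gripper_width'])
for n in ('scene','top'):
    c=bot.read_camera(n);cv2.imwrite(f'pics/{n}0.png',c['color'][...,::-1])
    print(n,c['mtx'],c['dist_coeffs'],c['world_from_camera'])
c=bot.read_camera('wrist');print(c['hand_eye'],c['mtx'])
E
```

```text
pics
0.0 [ 0.22157909 -0.63700949  0.24436026] [-8.63901041e-04  9.86022786e-01  1.66608146e-01 -2.13300328e-04] 1.0014233415588767
scene [[481.42160617   0.         284.07709412]
 [  0.         481.42160617 212.52949776]
 [  0.           0.           1.        ]] [0.02104879 0.         0.         0.         0.        ] [[-0.69283457 -0.41848342  0.58724091  1.25671537]
 [ 0.72101851 -0.41402024  0.55562537  0.7933586 ]
 [ 0.01060962  0.80836803  0.58858183  0.91535124]
 [ 0.          0.          0.          1.        ]]
top [[450.73170991   0.         281.4160118 ]
 [  0.         450.73170991 213.85442137]
 [  0.           0.           1.        ]] [0.00423133 0.         0.         0.         0.        ] [[ 0.01802645  0.9962477  -0.08464971  0.36734989]
 [-0.9998318   0.01767558 -0.00489263  0.063131  ]
 [-0.00337804  0.08472366  0.99639876  1.67924016]
 [ 0.          0.          0.          1.        ]]
[[-1.20317242e-03  9.59894248e-01  2.80359742e-01  7.15169743e-02]
 [ 9.99999162e-01  1.28875857e-03 -1.20917950e-04 -2.68892799e-04]
 [-4.77384464e-04  2.80359362e-01 -9.59894994e-01 -1.29272298e-01]
 [ 0.00000000e+00  0.00000000e+00  0.00000000e+00  1.00000000e+00]] [[329.66056739   0.         279.95662955]
 [  0.         329.66056739 215.42081163]
 [  0.           0.           1.        ]]
```

View pics/scene0.png

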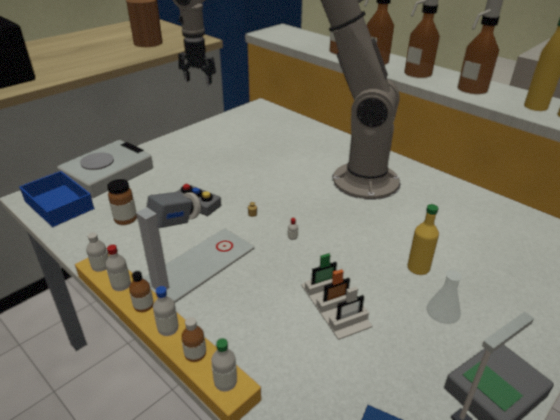

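View pics/top0.png

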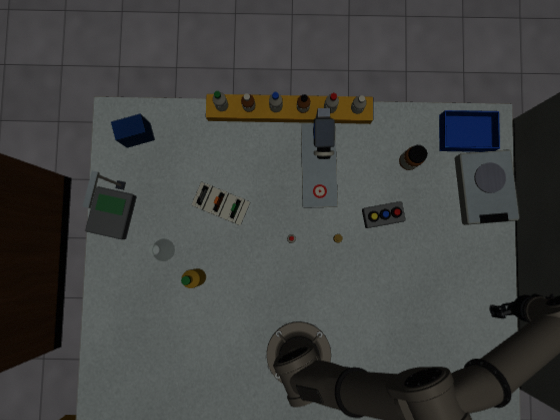

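Scene view: the orange-tab standard at (337,277) is in the middle slot, with the ring target at (224,246) and the keys at (198,192). Top view: keys at (374,216), (386,214) and (398,212), target at (320,191), rack about (221,203). I'll enlarge these for exact pixels.

```bash
cat > h.py <<'E'
import numpy as np,cv2
from scipy.spatial.transform import Rotation as R
from station import bot
def ray(c,uv,T=None):
    T=np.array(c['world_from_camera']) if T is None else T
    p=cv2.undistortPoints(np.array([[uv]],float),np.array(c['mtx']),np.array(c['dist_coeffs']))[0,0]
    return T[:3,3],T[:3,:3]@np.array([p[0],-p[1],-1])
def onz(c,uv,z,T=None):
    o,d=ray(c,uv,T);return o+d*(z-o[2])/d[2]
def tool():
    o=bot.get_obs();q=o['tool_rot'];T=np.eye(4)
    T[:3,:3]=R.from_quat([q[1],q[2],q[3],q[0]]).as_matrix();T[:3,3]=o['eef_pos'];return T
E
python3 - <<'E'
from h import *
t=cv2.imread('pics/top0.png')
def cr(x,y,w,h,s): return cv2.resize(t[y:y+h,x:x+w],None,fx=s,fy=s,interpolation=cv2.INTER_CUBIC)
a=cr(185,175,80,60,5);b=cr(350,190,80,60,5);d=cr(280,100,80,60,5);e=cr(280,160,80,60,5)
m=np.vstack([np.hstack([a,b]),np.hstack([d,e])])
cv2.imwrite('pics/m1.png',np.clip(m*1.5,0,255).astype(np.uint8))
E
```

```text
(no output)
```

View pics/m1.png

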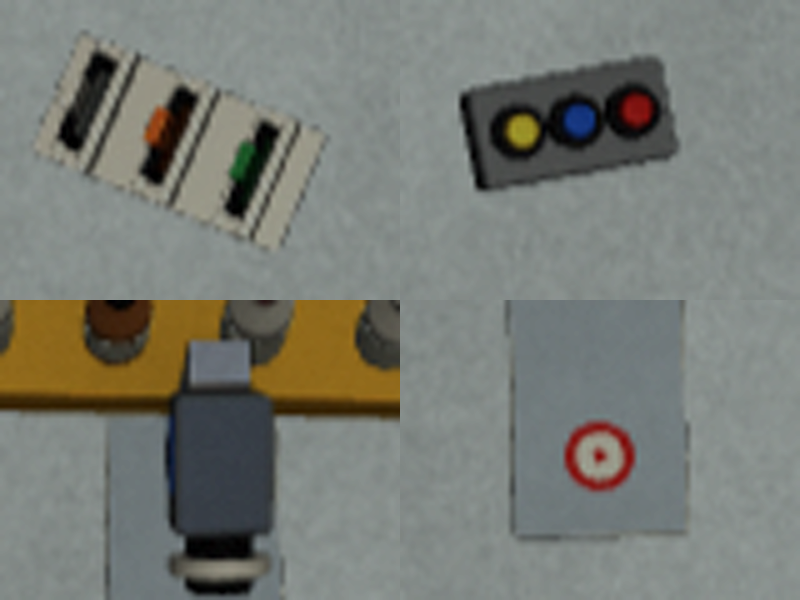

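Montage: keys at yellow (374.4,216), blue (385.8,214) and red (397.2,212). The orange tab is at (216.4,200.4), the target at (320,191.2), and the rack corners are at crop (85,32), (327,137), (278,250), (35,150).

Run:
```python
from h import *
np.set_printoptions(precision=4,suppress=True)
c=bot.read_camera('top')
k=[onz(c,p,.05) for p in [(374.4,216),(385.8,214),(397.2,212)]];print('keys',*k,np.linalg.norm(k[0]-k[1])*1e3)
r=np.array([onz(c,(x/5+185,y/5+175),.034) for x,y in [(85,32),(327,137),(278,250),(35,150)]])
print('rack',r.mean(0),np.linalg.norm(np.diff(r,axis=0),axis=1)); d=r[1]-r[0]+r[2]-r[3];print('rack xaxis deg',np.degrees(np.arctan2(d[1],d[0])))
print('tab',onz(c,(216.4,200.4),.115))
T=onz(c,(320,191.2),.012);a=onz(c,(280+113/5,160+235/5),.012);print('target',T)
for x0,x1 in ((111,113),(285,287)):
    v=onz(c,(280+x0/5,161),.012)-onz(c,(280+x1/5,207),.012);print(np.degrees(np.arctan2(v[1],v[0])))
h=onz(c,(280+221/5,100+268/5),.24);print('housing front',h, onz(c,(280+221/5,100+95/5),.27))
for n,p,z in [('oil',(190,279),.2),('flask',(163,249),.12),('dropper',(291.5,238),.07),('weight',(337.5,238),.046),('jar',(416,155),.13)]:print(n,onz(c,p,z))
s=bot.read_camera('scene')
print('scene target',onz(s,(224.3,246),.012))
o=tool();print(o[:3,:3])
```

```text
keys [ 0.5039 -0.2658  0.05  ] [ 0.5119 -0.3071  0.05  ] [ 0.52   -0.3484  0.05  ] 42.02755386227658
rack [0.5417 0.2929 0.034 ] [0.1952 0.0903 0.1936]
rack xaxis deg -111.90877324867944
tab [0.5434 0.2987 0.115 ]
target [ 0.5963 -0.0709  0.012 ]
1.3019980217738047
0.9297404903311784
housing front [ 0.688  -0.0649  0.24  ] [ 0.7934 -0.0611  0.27  ]
oil [0.275  0.3641 0.2   ]
flask [0.3709 0.4772 0.12  ]
dropper [0.4183 0.0335 0.07  ]
weight [ 0.422  -0.1333  0.046 ]
jar [ 0.713  -0.3943  0.13  ]
scene target [ 0.5965 -0.0684  0.012 ]
[[ 0.9445  0.3286 -0.0003]
 [ 0.3286 -0.9445  0.0007]
 [-0.     -0.0008 -1.    ]]
```

```bash
python3 -m inch '[[0.039,-0.026,0,0],[0.039,-0.026,0,0],[0.039,-0.026,0,0],[0.039,-0.026,0,0],[0.039,-0.026,0,0],[0.039,-0.026,0,0],[0.039,-0.026,0,0],[0.039,-0.026,0,0],[0.038,-0.025,0,0],[0.038,-0.025,0,0],[0,0,0,0]]' 0 30
python3 - <<'E'
from h import *
np.set_printoptions(precision=4,suppress=True)
print(bot.finger_overhang)
for n in ('wrist','top'):
    T=tool();c=bot.read_camera(n)
    W=T@np.array(c['hand_eye']) if n=='wrist' else None
    h=cv2.cvtColor(c['color'],cv2.COLOR_RGB2HSV);cv2.imwrite('pics/w1.png',c['color'][...,::-1]) if W is not None else 0
    for k,lo,hi in (('y',(22,120,60),(35,255,255)),('b',(105,130,60),(125,255,255)),('r',(172,150,60),(180,255,255))):
        m=cv2.inRange(h,lo,hi);nn,_,st,ce=cv2.connectedComponentsWithStats(m)
        for i in range(1,nn):
            if st[i,4]>(150 if W is not None else 25):print(n,k,st[i],onz(c,ce[i],.05,W))
E
```

```text
t: 1.35
eef_pos: [0.508, -0.259, 0.2455]
tool_rot: [-0.001, 0.985, 0.172, 0.002]
contact_force: [-0.2, 0.5, 0.0]
gripper_width: 0.001
grasp_force: 0.0
0.014
wrist y [271 189  26  26 523] [ 0.502  -0.2645  0.05  ]
wrist y [141 213  24  23 183] [ 0.4329 -0.1448  0.05  ]
wrist b [314 195  25  25 487] [ 0.5104 -0.307   0.05  ]
top b [272  92   7   6  30] [0.9497 0.1029 0.05  ]
top b [ 445  111   55   38 1480] [ 0.8209 -0.6096  0.05  ]
top b [467 111  33  19  51] [ 0.8861 -0.6849  0.05  ]
```

```bash
python3 -m inch '[[-0.007,0.004,0.04,0],[0,0,0.05,0],[0,0,0.05,0],[0,0,0.03,0],[0,0,0,0]]'
python3 -m inch '[[0,0,0.003,0],[0,0,0.003,0],[0,0,0.003,0],[0,0,0,0]]'
```

```text
t: 1.95
eef_pos: [0.4955, -0.2741, 0.0725]
tool_rot: [-0.001, 0.986, 0.165, -0.002]
contact_force: [-1.8, 0.2, 4.1]
gripper_width: 0.002
grasp_force: 1.7
t: 2.35
eef_pos: [0.497, -0.2745, 0.0694]
tool_rot: [0.001, 0.986, 0.165, -0.001]
contact_force: [-10.8, 1.8, 28.7]
gripper_width: 0.003
grasp_force: 14.4
```

```bash
python3 -m inch '[[0,0,-0.025,0],[0.0085,-0.006,0,0],[0,0,0,0],[0,0,0.012,0],[0,0,0,0],[0,0,0,0]]'
python3 -m inch '[[0,0,0.003,0],[0,0,0,0]]'
python3 -m inch '[[0,0,0.003,0],[0,0,0,0]]'
```

```text
t: 2.95
eef_pos: [0.5031, -0.264, 0.0779]
tool_rot: [-0.001, 0.986, 0.166, -0.001]
contact_force: [-0.2, -0.1, -0.7]
gripper_width: 0.0
grasp_force: 0.0
t: 3.15
eef_pos: [0.5041, -0.2642, 0.0759]
tool_rot: [-0.0, 0.986, 0.167, -0.0]
contact_force: [-0.5, -0.1, 1.0]
gripper_width: -0.0
grasp_force: 0.7
t: 3.35
eef_pos: [0.5043, -0.2642, 0.0733]
tool_rot: [0.0, 0.986, 0.167, 0.0]
contact_force: [-1.4, -0.1, 2.5]
gripper_width: -0.002
grasp_force: 1.5
```

```bash
python3 -m inch '[[0,0,0.003,0],[0,0,0.002,0],[0,0,0,0]]'
python3 -m inch '[[0,0,0.002,0],[0,0,0,0],[0,0,0,0]]'
```

```text
t: 3.65
eef_pos: [0.5045, -0.2643, 0.0699]
tool_rot: [0.0, 0.986, 0.166, 0.0]
contact_force: [-5.4, 1.7, 17.8]
gripper_width: -0.001
grasp_force: 9.0
t: 3.95
eef_pos: [0.5045, -0.2644, 0.0696]
tool_rot: [0.001, 0.986, 0.166, 0.0]
contact_force: [-11.3, 5.3, 35.8]
gripper_width: -0.001
grasp_force: 17.1
```

```bash
python3 -m inch '[[0,0,-0.03,0],[-0.006,0.0425,0,0],[0,0,0,0],[0,0,0.02,0],[0,0,0.003,0],[0,0,0.003,0],[0,0,0.003,0],[0,0,0,0],[0,0,0,0]]'
python3 - <<'E'
from h import *
c=bot.read_camera('scene');cv2.imwrite('pics/s1.png',c['color'][...,::-1])
E
```

```text
t: 4.85
eef_pos: [0.512, -0.3063, 0.0698]
tool_rot: [0.0, 0.986, 0.166, -0.001]
contact_force: [-8.4, 3.1, 22.8]
gripper_width: -0.007
grasp_force: 11.3
```

```bash
python3 -m inch '[[0,0,-0.05,0],[0,0,-0.05,0],[0,0,-0.05,0],[0,0,-0.05,0],[0.032,0.038,0,0],[0.032,0.038,0,0],[0.032,0.038,0,0],[0.032,0.038,0,0],[0.032,0.038,0,0],[0.032,0.038,0,0],[0,0,0,0]]'
python3 -m inch '[[0.03,0.036,0,0],[0.03,0.036,0,0],[0,0,0,0]]'
python3 -c "
from station import bot;print(bot.get_obs()['q'])"
```

```text
t: 6.0
eef_pos: [0.7728, -0.4593, 0.2575]
tool_rot: [-0.002, 0.986, 0.167, -0.002]
contact_force: [-1.0, 0.1, -2.8]
gripper_width: 0.002
grasp_force: 0.0
t: 6.3
eef_pos: [0.8116, -0.5028, 0.2581]
tool_rot: [-0.003, 0.989, 0.15, -0.002]
contact_force: [-0.7, 0.2, -2.6]
gripper_width: 0.001
grasp_force: 0.0
[ 0.46254616  1.10768733  0.15152538  0.38714922 -0.13888561  1.65756699
 -0.75044079]
```

```bash
python3 -m inch '[[0.03,0.036,0,0],[0.03,0.036,0,0],[0.03,0.036,0,0],[0,0,0,0]]'
python3 -c "
from station import bot;print(bot.get_obs()['q'])"
```

```text
t: 6.7
eef_pos: [0.8121, -0.5374, 0.2553]
tool_rot: [-0.002, 0.993, 0.12, 0.012]
contact_force: [-1.1, -1.2, -0.4]
gripper_width: 0.0
grasp_force: 0.0
[ 0.43682484  1.21607405  0.80871808  0.28449584 -0.77634681  1.70753316
 -0.68860271]
```

```bash
python3 -m inch '[[0.03,0.036,0,0],[0.03,0.036,0,0],[0.03,0.036,0,0],[0.03,0.036,0,0],[0,0,0,0]]'
python3 -c "
from h import *
print(bot.get_obs()['q'],tool()[:3,2])"
```

```text
t: 7.2
eef_pos: [0.8454, -0.5666, 0.2315]
tool_rot: [0.03, 0.991, 0.118, 0.057]
contact_force: [-0.3, -0.2, 0.3]
gripper_width: 0.001
grasp_force: 0.0
[ 0.44659549  1.31071796  1.2822111   0.2447244  -1.2709669   1.63249769
 -0.65313286] [ 0.12049188 -0.04492623 -0.9916972 ]
```

```bash
python3 -m inch '[[-0.03,-0.036,0,0],[-0.03,-0.036,0,0],[-0.03,-0.036,0,0],[-0.03,-0.036,0,0],[-0.03,-0.036,0,0],[-0.03,-0.036,0,0],[0,0,0,0],[0,0,0,0]]'
python3 -c "
from h import *
print(bot.get_obs()['q'],tool()[:3,:3])"
```

```text
t: 8.0
eef_pos: [0.6667, -0.4281, 0.2022]
tool_rot: [0.028, 0.991, 0.12, 0.057]
contact_force: [0.5, 0.6, 0.3]
gripper_width: -0.003
grasp_force: 0.0
[-0.13422449  1.09462893  1.37554417  1.42938762 -1.16983613  1.38474707
 -0.09412517] [[ 0.9645029   0.23510422  0.12025038]
 [ 0.24149101 -0.96951865 -0.04142067]
 [ 0.10684682  0.06898974 -0.99187911]]
```

```bash
python3 -m inch '[[0,0,-0.05,0],[0,0,-0.05,0],[0,0,-0.05,0],[0,0,-0.05,0],[0,0,0,0]]' 0.045
python3 -c "
from h import *
np.set_printoptions(precision=4,suppress=True)
T=tool();print(bot.get_obs()['q'],T)
print(T[:3,:3].T@(np.array([.52,.30,.38])-T[:3,3]))
c=bot.read_camera('scene');cv2.imwrite('pics/s2.png',c['color'][...,::-1])"
```

```text
t: 8.5
eef_pos: [0.6425, -0.4245, 0.4118]
tool_rot: [0.036, 0.99, 0.12, 0.061]
contact_force: [0.1, -0.2, 0.7]
gripper_width: 0.528
grasp_force: 0.0
[-0.1191  0.8495  1.4181  1.2297 -0.9329  1.5746 -0.2377] [[ 0.9636  0.2343  0.1292  0.6425]
 [ 0.243  -0.9684 -0.0562 -0.4245]
 [ 0.1119  0.0855 -0.99    0.4118]
 [ 0.      0.      0.      1.    ]]
[ 0.0545 -0.733  -0.0251]
```

View pics/s2.png

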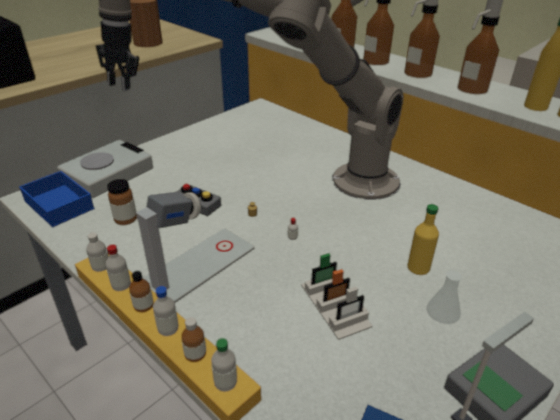

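The arm is raised well above the table and everything still stands where it was. The orange tab is at (337,277). Next I move over the rack and turn.

```bash
python3 -m inch '[[0.004,-0.049,0,0],[0.004,-0.049,0,0],[0.004,-0.049,0,0],[0.004,-0.049,0,0],[0.004,-0.049,0,0],[0.004,-0.049,0,0],[0.004,-0.049,0,0],[0.004,-0.049,0,0],[0.004,-0.049,0,0],[0.004,-0.049,0,0],[0,0,0,0]]'
python3 -m inch '[[0.003,-0.049,0,0],[0.003,-0.049,0,0],[0.003,-0.049,0,0],[0.003,-0.049,0,0],[0.003,-0.04,0,0],[0,0,0,7],[0,0,0,7],[0,0,0,7],[0,0,0,7],[0,0,0,7],[0,0,0,0]]'
python3 -c "
from h import *
np.set_printoptions(precision=4,suppress=True)
T=tool();print(bot.get_obs()['q'],T)"
```

```text
t: 9.65
eef_pos: [0.567, 0.0735, 0.3673]
tool_rot: [0.031, 0.99, 0.128, 0.057]
contact_force: [0.0, 0.6, -0.4]
gripper_width: 0.525
grasp_force: 0.0
t: 10.75
eef_pos: [0.5267, 0.2959, 0.3516]
tool_rot: [0.014, 0.981, -0.183, 0.064]
contact_force: [-0.4, 0.5, -0.9]
gripper_width: 0.532
grasp_force: 0.0
[-1.6016  0.5929  1.4249  1.7089 -0.5359  1.258  -2.0298] [[ 0.9247 -0.361   0.1212  0.5267]
 [-0.3574 -0.9326 -0.0508  0.2959]
 [ 0.1314  0.0037 -0.9913  0.3516]
 [ 0.      0.      0.      1.    ]]
```

Run:
```python
from h import *
np.set_printoptions(precision=4,suppress=True)
T=tool();c=bot.read_camera('wrist');W=T@np.array(c['hand_eye'])
cv2.imwrite('pics/w2.png',c['color'][...,::-1]);np.save('W2.npy',W)
h=cv2.cvtColor(c['color'],cv2.COLOR_RGB2HSV)
for k,lo,hi in (('or',(5,150,60),(16,255,255)),('gr',(50,120,30),(85,255,255))):
    m=cv2.inRange(h,lo,hi);nn,_,st,ce=cv2.connectedComponentsWithStats(m)
    for i in range(1,nn):
        if st[i,4]>80:print(k,st[i],ce[i],onz(c,ce[i],.119,W))
```

```text
or [266 186   8  26 196] [269.6735 198.5   ] [0.546  0.3003 0.119 ]
gr [317 186  14  26 284] [324.0739 197.8521] [0.5244 0.2428 0.119 ]
gr [   0  280   61   45 2138] [ 27.9397 302.0094] [0.5359 0.6273 0.119 ]
```

View pics/w2.png

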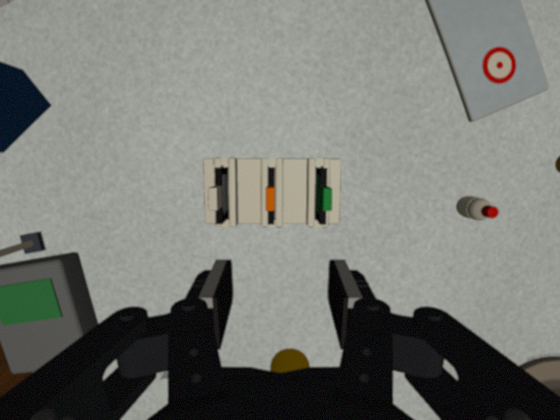

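Wrist view: the rack spans columns 205–340 and is square in the picture. The orange tab is at (269.7,198.5), with green on the right and white on the left. I'll cross-check the tab against the rack centre.

Run:
```python
from h import *
np.set_printoptions(precision=4,suppress=True)
T=tool();c=bot.read_camera('wrist');W=np.load('W2.npy')
r=np.array([onz(c,p,.034,W) for p in [(205,158),(340,158),(340,225),(205,226)]])
print(r.mean(0),np.linalg.norm(np.diff(r,axis=0),axis=1));d=r[1]-r[0]+r[2]-r[3];print(np.degrees(np.arctan2(d[1],d[0])))
for g in [(.545,.298,.19),(.545,.298,.103)]: print(T[:3,:3].T@(np.array(g)-T[:3,3]))
```

```text
[0.5456 0.2988 0.034 ] [0.1845 0.0931 0.19  ]
-111.04183693366343
[-0.0051 -0.0092  0.1624]
[-0.0165 -0.0096  0.2486]
```

```bash
python3 -m inch '[[-0.004,-0.009,0.047,0],[-0.004,0,0.047,0],[-0.004,0,0.046,0],[-0.003,0,0.04,0],[0,0,0,0]]'
python3 - <<'E'
from h import *
np.set_printoptions(precision=4,suppress=True)
T=tool();c=bot.read_camera('wrist');W=T@np.array(c['hand_eye'])
cv2.imwrite('pics/w3.png',c['color'][...,::-1])
h=cv2.cvtColor(c['color'],cv2.COLOR_RGB2HSV)
m=cv2.inRange(h,(5,150,60),(16,255,255));nn,_,st,ce=cv2.connectedComponentsWithStats(m)
for i in range(1,nn):
    if st[i,4]>80:print(st[i],ce[i],onz(c,ce[i],.119,W))
print(T,T[:3,:3].T@(np.array([.545,.299,.102])-T[:3,3]))
E
```

```text
t: 11.35
eef_pos: [0.535, 0.2991, 0.1669]
tool_rot: [0.016, 0.981, -0.182, 0.061]
contact_force: [0.4, -0.1, 0.3]
gripper_width: 0.527
grasp_force: 0.0
[263 212  16  54 816] [270.6238 238.7806] [0.5476 0.2999 0.119 ]
[[ 0.926  -0.3598  0.1142  0.535 ]
 [-0.3558 -0.933  -0.0538  0.2991]
 [ 0.1259  0.0092 -0.992   0.1669]
 [ 0.      0.      0.      1.    ]] [ 0.0012 -0.0041  0.0655]
```

View pics/w3.png

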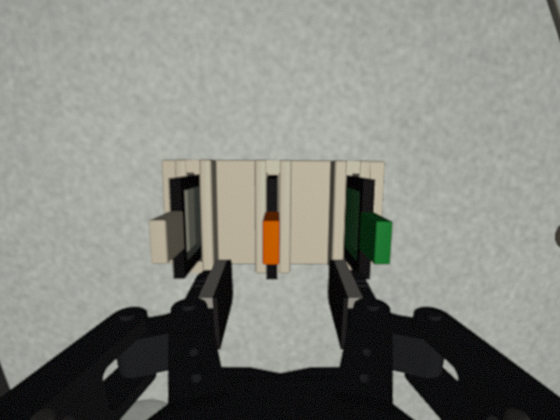

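The orange tab at (271,239) sits between the open fingers, with the neighbours well clear of them. Descending and gripping.

```bash
python3 -m inch '[[0.002,-0.005,0.02,0],[0,0,0.025,0],[0,0,0.019,0],[0,0,0,0]]'
python3 -m inch '[[0,0,0,0],[0,0,0,0],[0,0,0,0],[0,0,0,0],[0,0,0,0],[0,0,0,0]]' 0 50
```

```text
t: 11.8
eef_pos: [0.5499, 0.3011, 0.1093]
tool_rot: [0.013, 0.981, -0.183, 0.065]
contact_force: [-0.5, -0.3, 0.1]
gripper_width: 0.526
grasp_force: 0.0
t: 12.4
eef_pos: [0.5503, 0.3004, 0.1108]
tool_rot: [0.012, 0.981, -0.184, 0.065]
contact_force: [-2.6, -0.8, 8.7]
gripper_width: 0.107
grasp_force: 49.6
```

```bash
python3 -m inch '[[0.002,0,-0.02,0],[0.003,0,-0.02,0],[0.003,0,-0.02,0],[0.003,0,-0.025,0],[0.005,0,-0.035,0],[0.006,0,-0.048,0],[0.006,0,-0.048,0],[0.006,0,-0.048,0],[0.006,0,-0.048,0],[0,0,0,0]]'
python3 - <<'E'
from h import *
np.set_printoptions(precision=4,suppress=True)
print(bot.get_obs()['q'],tool())
c=bot.read_camera('wrist');cv2.imwrite('pics/w4.png',np.hstack([c['color'],])[...,::-1])
E
```

```text
t: 13.4
eef_pos: [0.5511, 0.3007, 0.4311]
tool_rot: [0.009, 0.98, -0.185, 0.069]
contact_force: [0.2, 0.1, -0.8]
gripper_width: 0.106
grasp_force: 49.0
[-1.5445  0.5406  1.4035  1.5362 -0.4707  1.39   -2.0854] [[ 0.9224 -0.3631  0.1317  0.5511]
 [-0.3605 -0.9317 -0.044   0.3007]
 [ 0.1387 -0.0068 -0.9903  0.4311]
 [ 0.      0.      0.      1.    ]]
```

View pics/w4.png

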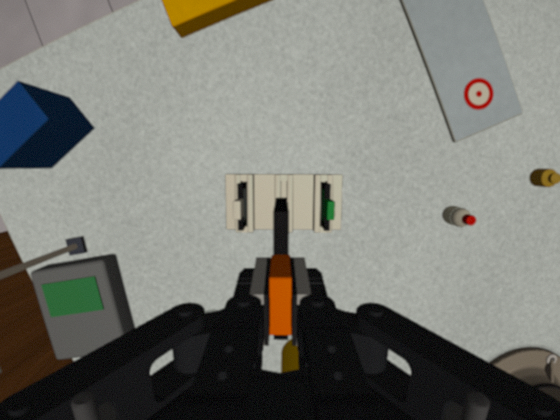

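The standard is held squarely between the pads. The tab is at (281,295) and the rack's middle slot is empty. Moving back towards the station side, then turning.

```bash
python3 -m inch '[[0.022,0.041,0.003,0],[0.022,0.041,0.003,0],[0.022,0.041,0.003,0],[0.022,0.041,0.003,0],[0.022,0.041,0.003,0],[0.022,0.041,0.003,0],[0.022,0.041,0.003,0],[0.022,0.041,0.003,0],[0.022,0.041,0.003,0],[0.022,0.041,0.003,0],[0.022,0.041,0.003,0],[0.022,0.041,0.003,0]]'
python3 -m inch '[[0,0,0,8.4],[0,0,0,8.4],[0,0,0,8.4],[0,0,0,8.4],[0,0,0,8.4],[0,0,0,8.4],[0,0,0,8.4],[0,0,0,8.4],[0,0,0,0]]'
cat > pose.py <<'E'
from h import *
np.set_printoptions(precision=4,suppress=True)
g=R.from_quat([.981,-.184,.065,.012]).as_matrix()   # tool at grasp
a=np.radians(68.5);O=np.array([[np.cos(a),-np.sin(a),0],[np.sin(a),np.cos(a),0],[0,0,1]])
A=g.T@O; pw=g.T@(np.array([.5465,.2997,.0455])-np.array([.5503,.3004,.1108]))
def rep():
    T=tool();M=T[:3,:3]@A;w=T[:3,:3]@pw+T[:3,3];b=np.radians(1.1);t=np.radians(20)
    fx=np.array([np.cos(b)*np.cos(t),np.sin(b)*np.cos(t),np.sin(t)]);fz=np.array([-np.cos(b)*np.sin(t),-np.sin(b)*np.sin(t),np.cos(t)])
    ang=lambda u,v:np.degrees(np.arccos(abs(u@v)))
    print('q',bot.get_obs()['q']);print('toolR',T[:3,:3].tolist());print('objx',M[:,0],'objz',M[:,2],'win',w,'err deg',ang(M[:,0],fx),ang(M[:,2],fz))
    return T,w
if __name__=='__main__':rep()
E
python3 pose.py
```

```text
t: 14.65
eef_pos: [0.6179, -0.2548, 0.422]
tool_rot: [0.012, 0.981, -0.184, 0.064]
contact_force: [-0.1, 0.5, 0.5]
gripper_width: 0.103
grasp_force: 49.0
t: 15.55
eef_pos: [0.6179, -0.253, 0.4219]
tool_rot: [-0.024, 0.715, -0.697, 0.06]
contact_force: [-0.9, 0.6, -1.2]
gripper_width: 0.107
grasp_force: 49.0
q [-0.5329  0.617   1.394   1.4841 -0.6641  1.4233 -2.2674]
toolR [[0.02236483084466685, -0.9925042518423616, 0.1201462625974019], [-0.9983945589634219, -0.028428135070166328, -0.04899128257830323], [0.05203959044347119, -0.11885769310930946, -0.991546635219549]]
objx [0.9927 0.024  0.1181] objz [-0.1158 -0.0831  0.9898] win [ 0.6233 -0.2443  0.3573] err deg 13.218604416002856 14.013602802252874
```

```bash
python3 -m inch '[[0.0195,-0.0455,0.0065,0],[0.0195,-0.0455,0.0065,0],[0.0195,-0.0455,0.0065,0],[0.0195,-0.0455,0.0065,0],[0.0195,-0.0455,0.0065,0],[0.0195,-0.0455,0.0065,0],[0.0195,-0.0455,0.0065,0],[0,0,0,0]]'
python3 pose.py
```

```text
t: 16.35
eef_pos: [0.8901, -0.3719, 0.4053]
tool_rot: [-0.029, 0.708, -0.702, 0.072]
contact_force: [-1.5, -2.6, -2.3]
gripper_width: 0.1
grasp_force: 49.6
q [ 0.2292  1.1202  1.2373  0.251  -1.1514  1.7719 -2.6534]
toolR [[0.00535620645948519, -0.9896874496507766, 0.14314350511324336], [-0.9981375250643569, -0.01399009307077438, -0.05937809658680115], [0.06076834793511984, -0.14255886257827968, -0.9879191154085559]]
objx [0.9898 0.0096 0.1419] objz [-0.1408 -0.0728  0.9874] win [ 0.8972 -0.3639  0.3408] err deg 11.855429416722211 12.460703185744146
```

Tilting as hoped; continue pushing outward.

```bash
python3 -m inch '[[0.0195,-0.0455,0.0065,0],[0.0195,-0.0455,0.0065,0],[0.0195,-0.0455,0.0065,0],[0,0,0,0]]'
python3 pose.py
```

```text
t: 16.75
eef_pos: [0.9386, -0.3784, 0.3796]
tool_rot: [-0.048, 0.711, -0.691, 0.121]
contact_force: [-0.9, 0.1, -1.7]
gripper_width: 0.104
grasp_force: 49.5
q [ 0.2227  1.1641  1.2912  0.2413 -1.2219  1.6398 -2.6496]
toolR [[0.015179362018336036, -0.9710165528651842, 0.23852974873279706], [-0.994300490821578, -0.039836107659473645, -0.0988919535579721], [0.10552782060047286, -0.23566912947681085, -0.9660869218092939]]
objx [0.9713 0.0354 0.2352] objz [-0.2341 -0.0331  0.9717] win [ 0.9517 -0.373   0.3157] err deg 6.465949490119296 6.626668760700528
```

```bash
python3 -m inch '[[0.0195,-0.0455,0.0065,0],[0.0195,-0.0455,0.0065,0],[0.0195,-0.0455,0.0065,0],[0,0,0,0]]'
python3 pose.py
```

```text
t: 17.15
eef_pos: [0.9759, -0.3935, 0.3626]
tool_rot: [-0.067, 0.705, -0.686, 0.166]
contact_force: [0.3, -0.0, -0.4]
gripper_width: 0.104
grasp_force: 49.6
q [ 0.2249  1.1929  1.2921  0.2412 -1.2385  1.5135 -2.6508]
toolR [[0.0024905758293804143, -0.9453548439897881, 0.32603376508742415], [-0.9898328835253793, -0.04869722182857659, -0.13363922806575754], [0.14221343018108823, -0.32238610319184346, -0.9358645953047411]]
objx [0.9457 0.0442 0.3221] objz [-0.3225  0.002   0.9466] win [ 0.9949 -0.3905  0.3001] err deg 1.9187504784444689 1.279212024644181
```

```bash
cat > goto.py <<'E'
from pose import *
T,w=rep()
for p in [(.68,-.26,.38),(.60,-.07,.38),(.597,-.07,.24),(.597,-.07,.17)]:
    p=np.array(p);print(p,T[:3,:3].T@(p-w));w=p
E
python3 goto.py
```

```text
q [ 0.2249  1.1929  1.2921  0.2412 -1.2385  1.5135 -2.6508]
toolR [[0.0024905758293804143, -0.9453548439897881, 0.32603376508742415], [-0.9898328835253793, -0.04869722182857659, -0.13363922806575754], [0.14221343018108823, -0.32238610319184346, -0.9358645953047411]]
objx [0.9457 0.0442 0.3221] objz [-0.3225  0.002   0.9466] win [ 0.9949 -0.3905  0.3001] err deg 1.9187504784444689 1.279212024644181
[ 0.68 -0.26  0.38] [-0.1186  0.2655 -0.1949]
[ 0.6  -0.07  0.38] [-0.1883  0.0664 -0.0515]
[ 0.597 -0.07   0.24 ] [-0.0199  0.048   0.13  ]
[ 0.597 -0.07   0.17 ] [-0.01    0.0226  0.0655]
```

```bash
python3 -m inch '[[-0.015,0.033,-0.024,0],[-0.015,0.033,-0.024,0],[-0.015,0.033,-0.024,0],[-0.015,0.033,-0.024,0],[-0.015,0.033,-0.024,0],[-0.015,0.033,-0.024,0],[-0.015,0.033,-0.024,0],[-0.015,0.033,-0.024,0],[0,0,0,0]]'
python3 goto.py
```

```text
t: 18.05
eef_pos: [0.6869, -0.2722, 0.4393]
tool_rot: [-0.07, 0.703, -0.688, 0.167]
contact_force: [-0.2, 1.3, -0.4]
gripper_width: 0.107
grasp_force: 49.6
q [-0.5484  0.6492  1.4362  1.484  -0.8183  1.2389 -2.2256]
toolR [[-0.001149951793953271, -0.9438317852206809, 0.33042433145580286], [-0.9902852929650409, -0.04486933594876852, -0.13161223814167036], [0.13904573401587977, -0.3273657036078448, -0.9346111383636118]]
objx [0.9441 0.0404 0.3271] objz [-0.3273 -0.0001  0.9449] win [ 0.7062 -0.269   0.3769] err deg 1.564644223362066 0.9633496812068998
[ 0.68 -0.26  0.38] [-0.0084  0.0233 -0.0128]
[ 0.6  -0.07  0.38] [-0.1881  0.067  -0.0514]
[ 0.597 -0.07   0.24 ] [-0.0195  0.0487  0.1299]
[ 0.597 -0.07   0.17 ] [-0.0097  0.0229  0.0654]
```

```bash
python3 -m inch '[[-0.039,0.018,-0.013,0],[-0.039,0.018,-0.013,0],[-0.039,0.018,-0.013,0],[-0.039,0.018,-0.013,0],[-0.039,0.018,-0.013,0],[0,0,0,0],[0,0,0,0]]'
python3 goto.py
```

```text
t: 18.75
eef_pos: [0.6015, -0.0846, 0.4381]
tool_rot: [-0.066, 0.706, -0.686, 0.162]
contact_force: [0.6, -0.9, -0.9]
gripper_width: 0.104
grasp_force: 49.6
q [-1.2984  0.1543  1.4532  1.7577 -0.0767  1.0253 -2.9574]
toolR [[0.005936811158113066, -0.9479644264590154, 0.3183209079553254], [-0.9904226722904942, -0.04948519380587735, -0.1288958719546557], [0.13794087315306203, -0.3145070138521947, -0.9391792447406118]]
objx [0.9483 0.045  0.3142] objz [-0.3144 -0.0028  0.9493] win [ 0.62   -0.0812  0.3755] err deg 2.2772928048260734 1.6855413415043197
[ 0.68 -0.26  0.38] [ 0.178  -0.0495  0.0379]
[ 0.6  -0.07  0.38] [-0.1887  0.0664 -0.05  ]
[ 0.597 -0.07   0.24 ] [-0.0193  0.0469  0.1305]
[ 0.597 -0.07   0.17 ] [-0.0097  0.022   0.0657]
```

```bash
python3 -m inch '[[-0.008,0.016,0.03,-1],[-0.008,0.016,0.03,-1],[-0.007,0.016,0.03,0],[-0.007,0.016,0.028,0],[0,0,0,0],[0,0,0,0]]'
python3 goto.py
```

```text
t: 19.35
eef_pos: [0.5782, -0.0798, 0.3038]
tool_rot: [-0.061, 0.715, -0.677, 0.165]
contact_force: [0.1, 0.7, -0.9]
gripper_width: 0.105
grasp_force: 49.7
q [-1.1339  0.2338  1.2799  2.0092 -0.1807  0.7296 -2.8724]
toolR [[0.02961346843974327, -0.9476604932201459, 0.3179034949111416], [-0.9877655118598462, -0.07646107974623412, -0.1359154033371352], [0.15310890263869192, -0.3099891818657386, -0.9383306299268854]]
objx [0.9481 0.072  0.3098] objz [-0.3109  0.0045  0.9504] win [ 0.5963 -0.077   0.2411] err deg 3.637141684098369 1.9887827580643487
[ 0.68 -0.26  0.38] [ 0.2046 -0.1084 -0.0789]
[ 0.6  -0.07  0.38] [-0.19    0.0613 -0.0513]
[ 0.597 -0.07   0.24 ] [-0.0215  0.0462  0.1304]
[ 0.597 -0.07   0.17 ] [-0.0107  0.0217  0.0657]
```

```bash
python3 -m inch '[[-0.006,0.007,0.022,1],[-0.006,0.007,0.022,0],[-0.006,0.007,0.022,0],[0,0,0,0],[0,0,0,0],[0,0,0,0]]'
python3 goto.py | sed -n '1,3p;7,9p'
python3 - <<'E'
from h import *
s=bot.read_camera('scene');t=bot.read_camera('top')
a=cv2.resize(s['color'][130:290,120:300],None,fx=3,fy=3,interpolation=cv2.INTER_CUBIC)
b=cv2.resize(t['color'][90:230,270:400],(260*480//280,480),interpolation=cv2.INTER_CUBIC)
m=np.hstack([cv2.resize(a,(540,480))[:, :],b])[:,:800];cv2.imwrite('pics/f1.png',np.clip(m[...,::-1]*1.4,0,255).astype(np.uint8));print(m.shape)
# predicted window pixel
T=tool();import pose
w=T[:3,:3]@pose.pw+T[:3,3]
for c in (s,t):
    W=np.linalg.inv(np.array(c['world_from_camera']));p=W[:3,:3]@w+W[:3,3];K=c['mtx'];print(K[0][0]*p[0]/-p[2]+K[0][2],K[1][1]*-p[1]/-p[2]+K[1][2])
E
```

```text
t: 19.95
eef_pos: [0.5802, -0.0706, 0.234]
tool_rot: [-0.064, 0.71, -0.682, 0.165]
contact_force: [0.0, -0.3, -1.4]
gripper_width: 0.103
grasp_force: 49.6
q [-0.966   0.3292  1.0998  2.0881 -0.3295  0.5782 -2.793 ]
toolR [[0.015805568903038344, -0.9468191735868235, 0.3213777162779278], [-0.989059428041185, -0.06195273548868392, -0.133877953257113], [0.14666844171291882, -0.3157456430322264, -0.937439628515709]]
objx [0.9472 0.0575 0.3155] objz [-0.3161  0.0023  0.9487] win [ 0.5987 -0.0676  0.1713] err deg 2.760457930953685 1.6478031099477353
[ 0.597 -0.07   0.17 ] [-0.0103  0.0221  0.0656]
(480, 800, 3)
220.52692603854268 201.49617439278018
322.71202620356036 184.29325389746117
```

View pics/f1.png

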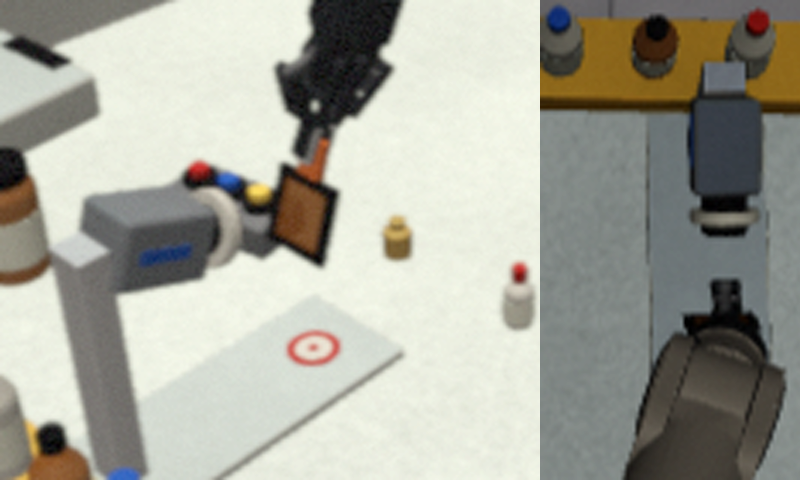

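The window centre is at scene pixel (222,202) against a predicted (220.5,201.5). The standard is tilted square to the lens, clear of the camera, and about 3 mm from focus. Handing in.

```bash
python3 -m inch '[[0,0,0,0],[0,0,0,0],[0,0,0,0],[0,0,0,0]]'; python3 -c "
from station import bot;print(bot.hand_in())"
```

```text
t: 20.45
eef_pos: [0.5786, -0.0698, 0.2317]
tool_rot: [-0.063, 0.71, -0.682, 0.164]
contact_force: [0.0, 0.1, -1.6]
gripper_width: 0.102
grasp_force: 49.6
the job is handed in; nothing more can be done
None
```

I pressed the yellow key and then the blue key, pulled the amber standard from the rack, and handed the job in at 20.5 s with it held still at the focus point (by my measurements about 3 mm and 3° off); no verdict was returned.

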